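# Oil the sprung jaw's slide, then draw the jaw open to the pointer and hold it

### The arm

A 7-joint arm with a two-finger parallel gripper is mounted at the origin on a cart in front of the work surface, level with it; the furniture and walls round the work are solid. World frame = base frame: x ahead of the robot, y to its left, z up, the work surface at z = 0. Lengths are in m, angles in rad, forces in N, time in s.
With the tool pointing down it reaches from about 0.35 to 0.9 m from the base axis. Payload 19.9 kg.
Tool frame: the origin (TCP) lies midway between the tips of the shut fingers; the grasp point (between the pads) lies 19 mm behind it; y points along the fingers, x is the direction in which the jaws open and shut, and the axes are right-handed (so a half turn about y gives the same grasp; the last joint's range is limited). The gripper opens to 94 mm and grips with 3 to 60 N. Pads are 16 mm wide; open, the fingers measure 119 mm over their backs; the gripper's body (75 mm by 177 mm) begins 78 mm behind the grasp point.
Start: joints at [-0.042, 0.417, -0.01, 1.614, 0.005, 1.111, -0.053], TCP at [0.625, 0, 0.205] pointing down, gripper open.
Joint ranges: [-2.81, 2.81], [-0.39, 2.02], [-1.27, 1.25], [0.06, 2.57], [-1.19, 4.33], [0.19, 2], [-2.82, 2.82]. Speed limits (rad/s): [1.89, 1.89, 2.39, 2.39, 3.01, 3.01, 3.01].

### API

Orientations are given as a 3x3 rotation matrix whose columns are the frame's x, y, z axes.
In Python, from station import ctrl gives the robot as it stands.
- The arm moves only by the tool play_rows, never from a script. Its argument "motion" is a list of rows, each an object of numbers: "dx", "dy", "dz": the shift along the tool's x, y, z in units of 150 mm (1.0 is 150 mm); "wx", "wy", "wz": the turn, a rotation vector about the tool's x, y, z in units of 60 degrees (1.0 is 60 degrees); "jaw": the opening, from 0 (shut) to 1 (fully open). In form: [{"dx": .., "dy": .., "dz": .., "wx": .., "wy": .., "wz": .., "jaw": ..}, ...]. A call has 1 to 20 rows; each row is the pose to reach, as a shift and turn from the pose commanded when the call began, along the tool's axes at that moment; what a row does not reach only later rows make up. A row lasts 1/10 s, in which the tool goes at most 50 mm and 8.59 degrees, less where a joint would pass 70% of its speed; a pose out of reach is approached as far as the arm can. A call with a number of a shift or a turn outside -1 to 1 is refused whole. A call with a gripper value outside its range is refused whole. The fingers move at their own pace and stop on an object; "force" is the grip in N (left out, the last holds). Time passes only in rows, so rows that repeat a pose let the fingers close. It gives the time, the measured TCP pose, the force and the opening at its end, in the units of the state.
- ctrl.get_obs(): the state, without advancing time (a new reading comes with each control period).
- ctrl.snapshot(name): name is "scene" or "side" or "wrist"; returns a dict with "color" (480x640x3 uint8, red, green, blue), "range_z" (480x640 float32, m along the optical axis (not along the pixel's ray), 0 where there is no reading), "fx", "fy", "cx", "cy" (pixels), "world_from_camera" (4x4, takes a point from camera to world coordinates). Camera axes: x right, y down, z forward; pixel columns grow to the right and rows downward; lengths in m; the calibration is good to about 2 mm. A picture is of the moment at which its call begins.
- ctrl.finish_job(): hands the job in, once; it reports no verdict.
Trained networks look in the newest picture that a camera, given by its name, has taken for a name from the list of things; names that differ only in an ending like _2 or _b are one class to them, and where a whole thing is asked for, a point or a joint stands for the part that bears it (a point fixed in the world has none). Each returns a list of dicts, best first, with "p" (0 to 1); they miss things now and then, are a little off and sometimes report something else, mostly with a low value. They report only what shows in the picture. A call takes as long as a camera call. They do not tell look-alikes from the thing itself.
- ctrl.boxes_of(camera, name): "uv" ([column, row] in pixels, amid what is visible of it).
- ctrl.masks_of(camera, name): "pixels" (480x640 bool, what is visible of it) and "uv" ([column, row] in pixels, amid what is visible of it).
- ctrl.mark_of(camera, name): "uv" ([column, row] in pixels: a listed point, or the origin of a listed thing).
The state is a dict: "time": time; "joint_pos": joint angles; "joint_vel": joint speeds; "joint_torque": joint torques, N m; "position": TCP position; "ee_rot": TCP orientation; "ft_force": force on the tool from outside, world axes, zero at the start; "moment": the same for the moment, N m; "width": finger opening in m.
Only numpy, scipy, OpenCV 4.12 (cv2) and the standard library are available. Lean on these libraries where they do the work, as an engineer would, in place of code of your own. Each camera call takes 0.05 s, during which the arm holds its last target. There are 200 camera calls.

### The job

Give the slideway of the sprung jaw fixture a shot of lubricant: with the jaw still closed, press the nozzle cap of the can in the wooden holder all the way down and let it spring back up. Then take the jaw's knob, pull the jaw open against its spring until its index blade lines up with the pointer on the side rail (do not push the pointer along), and finish while gripping it steady at that mark, without letting go, so that I can load a piece. Leave the mug, the screw tin and the beech offcut where they stand.

Things in the scene. Friction and masses are not known exactly. Their poses are not given: they have to be found in the camera images.
- fixture: Jaw fixture fixed to the bench: plywood base 340 (x) x 130 (y) x 18 mm, two steel rails along x. Origin: centre of the base's underside, z up. x points from the sliding jaw to the fixed jaw (68 mm high) and the spring barrel behind it; the sliding jaw is pulled open toward -x. Pointer rail along the +y edge. End stop at the -x end, 36 mm high.
- jaw (a joint): Travel of the sliding jaw in m: 0 closed against the fixed jaw, growing as it is pulled toward -x of the fixture, end of travel 0.11. A spring pulls it back shut whenever it is let go: about 4.5 N at 0, plus 0.9 N per 10 mm.
- jaw_knob (a point): Centre of the upright black cylindrical knob on the sliding jaw: 26 mm diameter, 40 mm tall, from 75 to 115 mm above the bench (this point 95 mm), standing on a thin steel stem. It moves with the jaw. The wooden jaw below it reaches 70 mm above the bench at its far side and 55 mm round the stem. Axes as the fixture's.
- jaw_index (a point): Tip of the jaw's thin upright steel index blade (2.5 mm thick), on the jaw's +y side beside the knob, 57 mm above the bench. It moves with the jaw. Axes as the fixture's.
- pointer (a joint): Position of the pointer clip on its rail, in m, on the same scale as joint jaw: the index blade and the pointer line up when joint jaw equals joint pointer. The clip stays where it is (about 6 N of friction); differs from run to run, 0.035 to 0.09.
- pointer_tip (a point): Tip of the pointer, a thin upright steel blade (2.5 mm thick) on a small dark steel clip (16 mm long) on the fixture's aluminium side rail, 57 mm above the bench. The jaw's index blade passes just beside it without touching. Axes as the fixture's.
- can: Slim lubricant can of bare metal with a grey band, 48 mm diameter, fixed in a wooden holder block 72 x 72 x 30 mm screwed to the bench on the fixture's -y side. Origin: centre of the holder's underside, on the bench; z up. The nozzle's spout points along its +y, to the slideway.
- nozzle (a joint): How far the nozzle cap is pressed down, in m: 0 up, 0.006 fully down (hard stop). Sprung: starts to move at about 2 N and is fully down at about 6.5 N; springs back up when let go.
- nozzle_top (a point): Centre of the flat top of the white round nozzle cap (28 mm diameter, 18 mm tall) on the can, 159 mm above the bench when up. Press it straight down.
- mug: Bystander: white workshop mug with a handle, 92 mm diameter, 95 mm tall, loose, on the fixture's +y side; origin on the bench under the middle of its overall outline, handle included.
- screw_tin: Bystander: open round tin of screws, 67 mm diameter, 48 mm tall, loose, near the can on its robot side; origin at the centre of its underside.
- beech_offcut: Bystander: beech offcut block 82 x 75 x 38 mm, loose, beside the fixture on its +y side; origin at the centre of its underside.
Mind the look-alikes: they are no part of the job. What is shaped like the can but turquoise or yellow is not meant.

How it is judged:
On the way, in this order (a step that is already met when the one before it is completed fails the run):
1. the nozzle cap is pressed down (at least 4.5 of its 6 mm) while the jaw is still closed (within 3 mm) (value of joint nozzle above 0.0045 m and value of joint jaw below 0.003 m), for 0.1 s.
2. the nozzle cap is back up (within 1 mm) while the jaw is still closed (within 3 mm) (value of joint nozzle below 0.001 m and value of joint jaw below 0.003 m), for 0.1 s.
3. the gripper holds the jaw with its index blade within 5 mm of the pointer (x of jaw_index in the frame of pointer_tip between -0.005 and 0.005 m and contact force between the fingers and jaw above 3 N), for 0.3 s.
At the end, for the whole second after the job is handed in: The fingers bear on the sliding jaw with more than 3 N and hold it at rest (below 10 mm/s) with its index blade within 5 mm of the pointer along the slide; the nozzle cap is up (all of step 3 and velocity of joint jaw between -0.01 and 0.01 m/s and value of joint nozzle below 0.001 m); the arm keeps its last pose, push and grip.
It fails at once if the pointer is pushed along its rail (more than 4 mm) (distance of pointer_tip from where it was at the start of the episode above 0.004 m).
It fails at once if the mug is moved more than 20 mm (distance of mug from where it was at the start of the episode above 0.02 m).
It fails at once if the screw tin is moved more than 20 mm (distance of screw_tin from where it was at the start of the episode above 0.02 m).
It fails at once if the beech offcut is moved more than 20 mm (distance of beech_offcut from where it was at the start of the episode above 0.02 m).
It also fails if it takes over 35 s, if anything falls off the work surface, if the arm or the gripper's body presses on something with over 40 N, if the wrist force passes 120 N, or if a joint passes its speed limit or range.

## Working session

There is one attempt and no reset: what is moved stays moved. The work goes in short steps, Python scripts to look and compute and a tool call to move; the robot and the scene stay as the last step left them, time stands still between calls to the robot, and variables do not carry over. Pictures are saved under pics/ and viewed, about 8 in all and at most 12, crops included, and the job is handed in when it is done.

Besides the shell and the picture viewer there is one more tool, called after "Request:" as name(argument=value, ...) on one line, values as JSON. play_rows: Moves the arm, as the interface text tells. Its arguments: {"type":"object","properties":{"motion":{"type":"array","items":{"type":"object","properties":{"dx":{"type":"number"},"dy":{"type":"number"},"dz":{"type":"number"},"wx":{"type":"number"},"wy":{"type":"number"},"wz":{"type":"number"},"jaw":{"type":"number"}}}},"force":{"type":"number"}},"required":["motion"]}

```bash
mkdir -p pics; ls; cat > h.py <<'E'
import numpy as np, cv2
from station import ctrl
def save(s,n,crop=None,scale=1):
    im=s["color"]
    if crop: im=im[crop[1]:crop[3],crop[0]:crop[2]]
    im=cv2.resize(im,None,fx=scale,fy=scale,interpolation=cv2.INTER_CUBIC)
    cv2.imwrite("pics/"+n,im[:,:,::-1])
def ray(s,uv):
    T=s["world_from_camera"]
    d=np.array([(uv[0]-s["cx"])/s["fx"],(uv[1]-s["cy"])/s["fy"],1.])
    return T[:3,3],T[:3,:3]@d
def at_z(s,uv,z):
    o,d=ray(s,uv); return o+d*(z-o[2])/d[2]
def at_depth(s,uv,r=1):
    u,v=int(round(uv[0])),int(round(uv[1])); p=s["range_z"][max(v-r,0):v+r+1,max(u-r,0):u+r+1]; p=p[p>0]
    o,d=ray(s,uv); return o+d*np.median(p) if len(p) else None
def tri(rays):
    A=np.zeros((3,3));b=np.zeros(3)
    for o,d in rays:
        d=d/np.linalg.norm(d);P=np.eye(3)-np.outer(d,d);A+=P;b+=P@o
    x=np.linalg.solve(A,b)
    return x,[float(np.linalg.norm((np.eye(3)-np.outer(d,d)/(d@d))@(x-o))) for o,d in rays]
E
python3 - <<'E'
from h import *
np.set_printoptions(precision=4,suppress=True)
S={}
for c in("scene","side"):
    s=S[c]=ctrl.snapshot(c); save(s,c+"0.png")
    print(c,s["world_from_camera"][:3,3],s["fx"])
    for n in("jaw_knob","jaw_index","pointer_tip","nozzle_top","can","fixture","mug","screw_tin","beech_offcut"):
        for m in ctrl.mark_of(c,n)[:4]:
            print(c,n,round(m["p"],2),np.round(m["uv"],1),at_depth(s,m["uv"]))
E
```

```text
pics
scene [0.0406 0.5963 0.8859] 541.0958035459728
scene jaw_knob 0.8 [315.2 247.7] [0.5173 0.0822 0.1045]
scene jaw_index 0.75 [296.6 270.3] [0.5361 0.1168 0.0513]
scene pointer_tip 0.47 [327.  293.6] [0.4498 0.1225 0.0576]
scene nozzle_top 0.75 [356.1 183.2] [ 0.5412 -0.0661  0.1601]
scene nozzle_top 0.71 [337.3 137. ] [ 0.5438 -0.0051  0.3066]
scene nozzle_top 0.49 [403.2 146.2] [ 0.5435 -0.2293  0.1599]
scene can 0.96 [391.4 201.4] [ 0.5301 -0.1903  0.0307]
scene can 0.75 [333.6 198. ] [ 0.6396 -0.1134  0.0254]
scene can 0.61 [347.5 235.1] [ 0.5352 -0.0402  0.0314]
scene fixture 0.75 [311.  273.3] [0.5077 0.1052 0.0549]
scene fixture 0.74 [350.  234.2] [ 0.5327 -0.0456  0.0318]
scene mug 0.63 [227.2 308.6] [0.5521 0.2813 0.0756]
scene screw_tin 0.64 [410.3 269. ] [ 0.3797 -0.0557  0.0296]
scene beech_offcut 0.95 [306. 350.] [0.4026 0.2312 0.0396]
side [-0.0248 -0.8188  0.8797] 563.9870910200798
side jaw_knob 0.7 [312.2 253.3] [0.5224 0.0594 0.0986]
side jaw_index 0.93 [300.  252.8] [ 0.5657  0.1887 -0.0001]
side pointer_tip 0.51 [276.9 265.6] [ 0.4893  0.174  -0.0007]
side pointer_tip 0.45 [349.5 314.6] [ 0.5222 -0.0955  0.0306]
side nozzle_top 0.71 [356.9 255. ] [0.6582 0.0676 0.0342]
side nozzle_top 0.61 [422.5 258.1] [ 0.6693 -0.1439  0.1582]
side nozzle_top 0.45 [402.4 301.9] [ 0.5454 -0.2291  0.1588]
side can 0.85 [393.9 357. ] [ 0.5279 -0.2432  0.0298]
side can 0.83 [414.2 316.5] [ 0.6405 -0.1728  0.0281]
side fixture 0.75 [319.7 276.6] [0.5236 0.0283 0.0506]
side mug 0.56 [300.9 236.8] [0.5835 0.2133 0.0293]
side screw_tin 0.71 [296.2 344.2] [ 0.3786 -0.1104  0.031 ]
side beech_offcut 0.6 [247.2 270.9] [0.4159 0.1929 0.0003]
```

View pics/scene0.png

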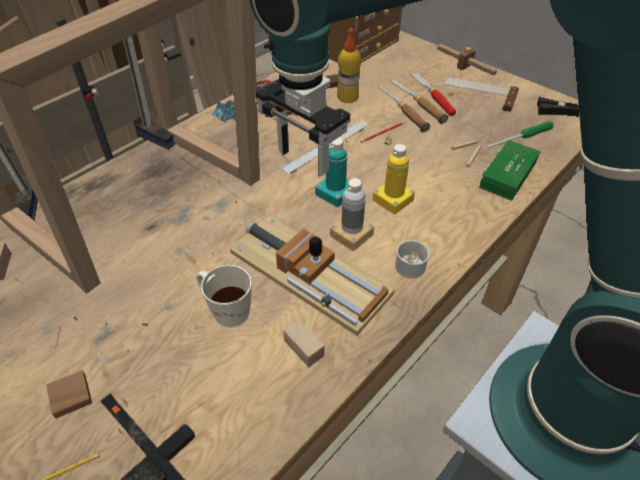

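View pics/side0.png

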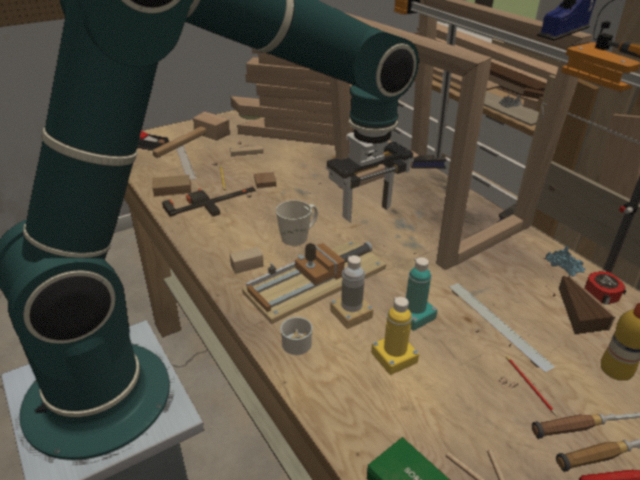

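The scene picture shows the grey-banded can at (353,183 top), with look-alikes in turquoise (337,150) and yellow (399,150). In the side view the right can is at (353,262), turquoise (420,265), yellow (400,302). The knob is at (315,247) in scene and (311,252) in side. I'll check this with one close crop of both views.

```bash
python3 - <<'E'
from h import *
a=ctrl.snapshot("scene");b=ctrl.snapshot("side")
A=cv2.resize(a["color"][170:335,225:425],None,fx=4,fy=4,interpolation=cv2.INTER_CUBIC)[:,:,::-1]
B=cv2.resize(b["color"][230:330,235:435],None,fx=4,fy=4,interpolation=cv2.INTER_CUBIC)[:,:,::-1]
cv2.imwrite("pics/cA.png",A[:600]);cv2.imwrite("pics/cB.png",B)
np.set_printoptions(precision=4,suppress=True)
# horizontal patches: depth clouds by height
for n,s in(("scene",a),("side",b)):
    v,u=np.mgrid[0:480,0:640];z=s["range_z"];T=s["world_from_camera"]
    P=np.stack([(u-s["cx"])/s["fx"]*z,(v-s["cy"])/s["fy"]*z,z],-1)@T[:3,:3].T+T[:3,3]
    P[z==0]=9
    C=s["color"].astype(int)
    m=(abs(P[...,2]-.159)<.006)&(abs(P[...,0]-.541)<.03)&(abs(P[...,1]+.066)<.03)
    print(n,"noz",m.sum(),P[m].mean(0),P[m].min(0),P[m].max(0))
    m=(abs(P[...,2]-.115)<.005)&(abs(P[...,0]-.52)<.03)&(abs(P[...,1]-.07)<.03)
    print(n,"knob",m.sum(),P[m].mean(0),P[m].min(0),P[m].max(0))
    m=(P[...,2]>.012)&(P[...,2]<.024)&(abs(P[...,0]-.52)<.25)&(abs(P[...,1]-.07)<.2)
    q=P[m][:,:2].astype(np.float32); print(n,"base",cv2.minAreaRect(q))
    m=(P[...,2]>.029)&(P[...,2]<.2)&(abs(P[...,0]-.5)<.3)&(abs(P[...,1])<.3)
    np.save(n+"P.npy",P)
E
```

```text
scene noz 130 [ 0.5445 -0.0644  0.159 ] [ 0.5317 -0.0822  0.1532] [ 0.5593 -0.0461  0.1633]
scene knob 99 [0.5234 0.0762 0.1147] [0.5137 0.0636 0.1102] [0.5365 0.0866 0.1199]
scene base ((0.5423622131347656, 0.07051455974578857), (0.3971937298774719, 0.3509315550327301), 88.82426452636719)
side noz 100 [ 0.5437 -0.0738  0.1576] [ 0.5315 -0.0854  0.1532] [ 0.5598 -0.0593  0.1618]
side knob 51 [0.5233 0.0673 0.1131] [0.5128 0.0545 0.1102] [0.5358 0.0786 0.117 ]
side base ((0.5337516069412231, 0.07218556106090546), (0.35670289397239685, 0.3676857352256775), 2.47192120552063)
```

View pics/cA.png

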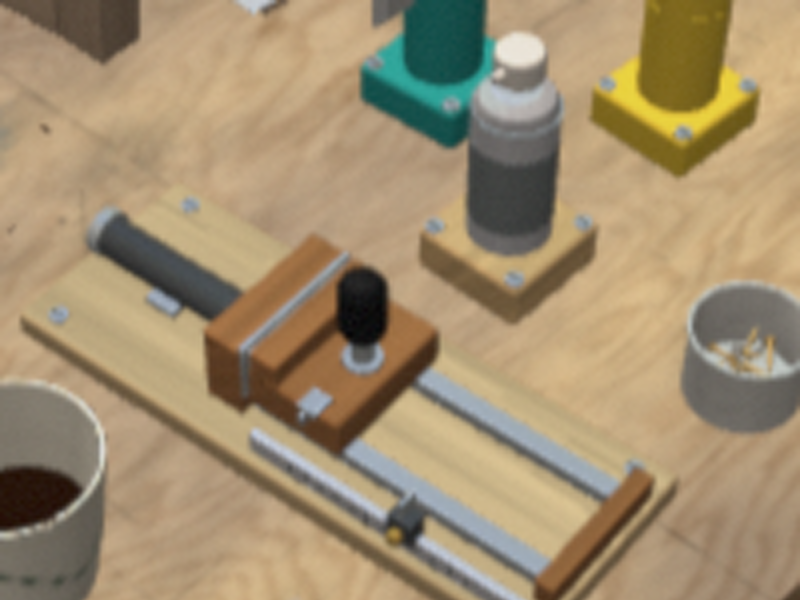

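View pics/cB.png

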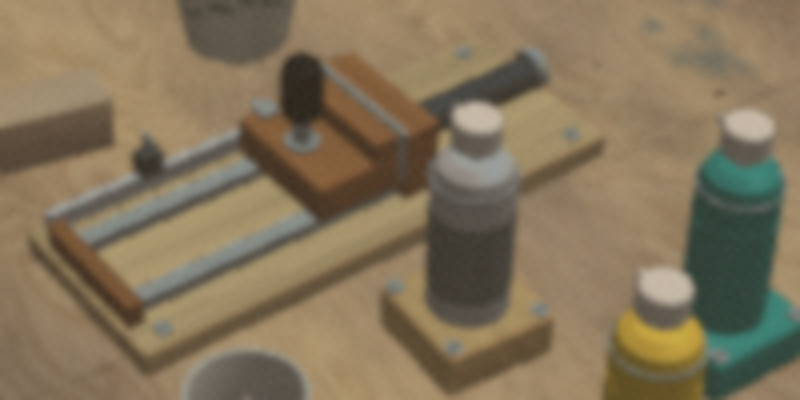

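Crops confirm it: the bare-metal can with the grey band is at crop A (520,50), i.e. scene pixel (355,182). Its look-alikes are turquoise and yellow bodies and blocks. The black knob top is at A (361,282), the pointer at A (408,497) and the index blade at about A (312,402).

```bash
python3 - <<'E'
from h import *
np.set_printoptions(precision=4,suppress=True)
a=ctrl.snapshot("scene");b=ctrl.snapshot("side")
ua=lambda x,y:(225+x/4-.4,170+y/4-.4); ub=lambda x,y:(235+x/4-.4,230+y/4-.4)
for n,p,q in(("noz",(520,50),(477,118)),("knobtop",(361,283),(303,64)),("ptr",(408,495),(143,136)),("basecorner -x-y",(677,485),(150,362)),("corner +x-y",(180,190),(603,140)),("knobring",(362,358),(302,140))):
    x,r=tri([ray(a,ua(*p)),ray(b,ub(*q))]); print(n,x,np.round(r,4))
print("c1",at_z(a,ua(677,485),.018),at_z(a,ua(180,190),.018),at_z(a,ua(22,320),.018))
print("c1b",at_z(b,ub(150,362),.018),at_z(b,ub(603,140),.018),at_z(b,ub(30,235),.018))
for n,s in(("scene",a),("side",b)):
    P=np.load(n+"P.npy")
    for nm,c,z,h in(("noz",(.544,-.069),.159,.0035),("knob",(.523,.072),.115,.003)):
        m=(abs(P[...,2]-z)<h)&(np.hypot(P[...,0]-c[0],P[...,1]-c[1])<.022); q=P[m]
        print(n,nm,m.sum(),q.mean(0),cv2.minEnclosingCircle(q[:,:2].astype(np.float32)))
E
python3 - <<'E'
from h import *
np.set_printoptions(precision=4,suppress=True)
w=ctrl.snapshot("wrist");save(w,"w0.png");o=ctrl.get_obs();print(o["ee_rot"],o["position"],w["world_from_camera"],o["ft_force"])
for n in("jaw_knob","jaw_index","pointer_tip","nozzle_top"):
    for m in ctrl.mark_of("wrist",n)[:4]: print(n,round(m["p"],2),np.round(m["uv"],1),at_depth(w,m["uv"]))
E
```

```text
noz [ 0.5465 -0.0688  0.157 ] [0.001 0.001]
knobtop [0.5263 0.073  0.111 ] [0.0006 0.0006]
ptr [0.4481 0.1235 0.058 ] [0.0022 0.0022]
basecorner -x-y [ 0.3795 -0.002   0.0094] [0.0009 0.0009]
corner +x-y [0.7147 0.0224 0.0112] [0.0004 0.0004]
knobring [0.5257 0.0731 0.0555] [0.0006 0.0006]
c1 [0.3752 0.0041 0.018 ] [0.7099 0.0267 0.018 ] [0.7011 0.153  0.018 ]
c1b [ 0.3765 -0.0099  0.018 ] [0.7083 0.0155 0.018 ] [0.3679 0.1205 0.018 ]
scene noz 102 [ 0.5453 -0.0658  0.1597] ((0.545585572719574, -0.06600457429885864), 0.016380462795495987)
scene knob 77 [0.5232 0.0753 0.1153] ((0.5243092775344849, 0.07480493932962418), 0.011706525459885597)
side noz 86 [ 0.5439 -0.0727  0.1581] ((0.5457243919372559, -0.07291865348815918), 0.015132833272218704)
side knob 37 [0.524  0.0679 0.1139] ((0.5241848826408386, 0.06645822525024414), 0.012324027717113495)
[[ 1.     -0.0001 -0.    ]
 [ 0.     -0.      1.    ]
 [-0.0001 -1.     -0.    ]] [ 0.625  -0.      0.2054] [[ 1.      0.0003  0.0001  0.6253]
 [ 0.0003 -0.9705 -0.2411  0.0706]
 [ 0.      0.2411 -0.9705  0.3851]
 [ 0.      0.      0.      1.    ]] [0.3069 0.2159 0.3982]
jaw_knob 0.82 [180.  131.4] [0.5336 0.0729 0.1152]
jaw_index 0.69 [183.4  59.6] [0.5129 0.1267 0.0335]
pointer_tip 0.62 [83.9 67.7] [0.4362 0.1209 0.0337]
nozzle_top 0.95 [198.  379.1] [0.6019 0.0288 0.3174]
```

View pics/w0.png

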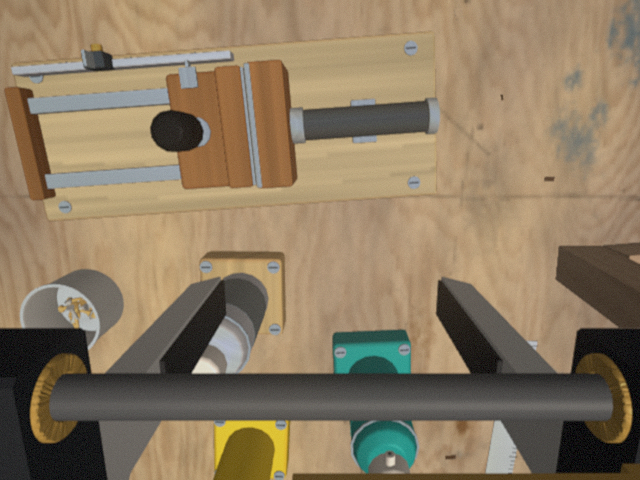

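The wrist view shows the fixture from above: knob (178,131), index blade (187,68), pointer clip (97,57), and a fixture yaw of about +4.3°. Nozzle top is at about (0.546, -0.069, 0.158). Next I move above the cap with the fingers shut.

Request:
play_rows(motion=[{"dx": -0.2,"dz": -0.17,"jaw": 0},{"dx": -0.4,"dz": -0.35,"jaw": 0},{"dx": -0.527,"dz": -0.46,"jaw": 0},{"dx": -0.527,"dz": -0.46,"dy": 0.1,"jaw": 0},{"dx": -0.527,"dz": -0.46,"dy": 0.2,"jaw": 0},{"dx": -0.527,"dz": -0.46,"dy": 0.2,"jaw": 0},{"dx": -0.527,"dz": -0.46,"dy": 0.2,"jaw": 0},{"dx": -0.527,"dz": -0.46,"dy": 0.2,"jaw": 0}], force=20)

```text
invalid input
```

Request:
play_rows(motion=[{"dx": -0.2,"dy": 0.0,"dz": -0.17,"wx": 0.0,"wy": 0.0,"wz": 0.0,"jaw": 0.0},{"dx": -0.4,"dy": 0.0,"dz": -0.35,"wx": 0.0,"wy": 0.0,"wz": 0.0,"jaw": 0.0},{"dx": -0.527,"dy": 0.1,"dz": -0.46,"wx": 0.0,"wy": 0.0,"wz": 0.0,"jaw": 0.0},{"dx": -0.527,"dy": 0.2,"dz": -0.46,"wx": 0.0,"wy": 0.0,"wz": 0.0,"jaw": 0.0},{"dx": -0.527,"dy": 0.2,"dz": -0.46,"wx": 0.0,"wy": 0.0,"wz": 0.0,"jaw": 0.0},{"dx": -0.527,"dy": 0.2,"dz": -0.46,"wx": 0.0,"wy": 0.0,"wz": 0.0,"jaw": 0.0},{"dx": -0.527,"dy": 0.2,"dz": -0.46,"wx": 0.0,"wy": 0.0,"wz": 0.0,"jaw": 0.0}], force=20)

```text
time: 2.15
position: [0.5466, -0.0685, 0.1761]
ee_rot: [[1.0, 0.001, -0.001], [0.001, 0.0, 1.0], [0.001, -1.0, 0.0]]
ft_force: [0.5, -1.4, 0.7]
width: 0.0416
```

Request:
play_rows(motion=[{"dx": 0.0,"dy": 0.03,"dz": 0.0,"wx": 0.0,"wy": 0.0,"wz": 0.0,"jaw": 0.0},{"dx": 0.0,"dy": 0.05,"dz": 0.0,"wx": 0.0,"wy": 0.0,"wz": 0.0,"jaw": 0.0},{"dx": 0.0,"dy": 0.07,"dz": 0.0,"wx": 0.0,"wy": 0.0,"wz": 0.0,"jaw": 0.0},{"dx": 0.0,"dy": 0.07,"dz": 0.0,"wx": 0.0,"wy": 0.0,"wz": 0.0,"jaw": 0.0},{"dx": 0.0,"dy": 0.07,"dz": 0.0,"wx": 0.0,"wy": 0.0,"wz": 0.0,"jaw": 0.0},{"dx": 0.0,"dy": 0.07,"dz": 0.0,"wx": 0.0,"wy": 0.0,"wz": 0.0,"jaw": 0.0}])

```text
time: 2.75
position: [0.546, -0.069, 0.165]
ee_rot: [[1.0, 0.0, 0.0], [-0.0, -0.0, 1.0], [0.0, -1.0, -0.0]]
ft_force: [0.3, -0.0, 0.0]
width: 0.0004
```

```bash
python3 - <<'E'
from h import *
a=ctrl.snapshot("scene");b=ctrl.snapshot("side")
A=cv2.resize(a["color"][130:230,300:400],None,fx=4,fy=4)[:,:,::-1]
B=cv2.resize(b["color"][205:305,305:405],None,fx=4,fy=4)[:,:,::-1]
cv2.imwrite("pics/pr.png",np.hstack([A,B]));o=ctrl.get_obs();print(o["position"],o["ft_force"],o["width"],o["time"])
E
```

```text
[ 0.54596834 -0.06902074  0.16503622] [-0.18394827  0.21567216 -0.86400703] -7.897123512603664e-06 2.85
```

View pics/pr.png

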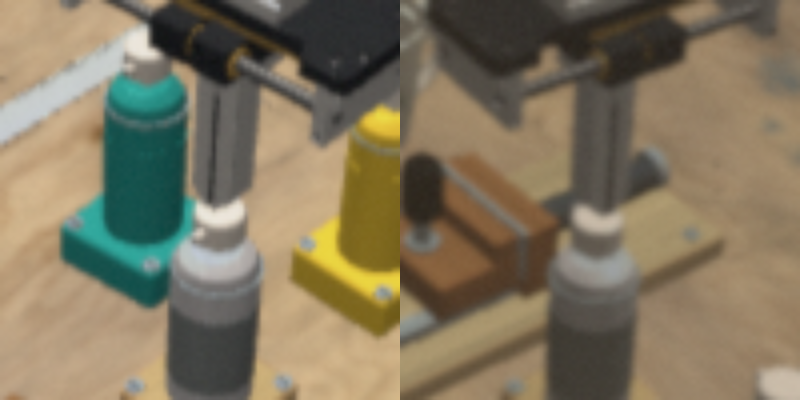

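The shut fingers stand centred right over the white cap of the grey-banded can (fingertips at (220,200) left panel, (600,205) right panel). Pressing now.

Request:
play_rows(motion=[{"dx": 0.0,"dy": 0.03,"dz": 0.0,"wx": 0.0,"wy": 0.0,"wz": 0.0,"jaw": 0.0},{"dx": 0.0,"dy": 0.05,"dz": 0.0,"wx": 0.0,"wy": 0.0,"wz": 0.0,"jaw": 0.0},{"dx": 0.0,"dy": 0.065,"dz": 0.0,"wx": 0.0,"wy": 0.0,"wz": 0.0,"jaw": 0.0},{"dx": 0.0,"dy": 0.075,"dz": 0.0,"wx": 0.0,"wy": 0.0,"wz": 0.0,"jaw": 0.0},{"dx": 0.0,"dy": 0.08,"dz": 0.0,"wx": 0.0,"wy": 0.0,"wz": 0.0,"jaw": 0.0},{"dx": 0.0,"dy": 0.08,"dz": 0.0,"wx": 0.0,"wy": 0.0,"wz": 0.0,"jaw": 0.0},{"dx": 0.0,"dy": 0.08,"dz": 0.0,"wx": 0.0,"wy": 0.0,"wz": 0.0,"jaw": 0.0}])

```text
time: 3.55
position: [0.5461, -0.069, 0.1533]
ee_rot: [[1.0, 0.0, 0.0], [-0.0, -0.0, 1.0], [0.0, -1.0, -0.0]]
ft_force: [-2.0, -0.0, 7.6]
width: 0.0002
```

Request:
play_rows(motion=[{"dx": 0.0,"dy": 0.01,"dz": 0.0,"wx": 0.0,"wy": 0.0,"wz": 0.0,"jaw": 0.0},{"dx": 0.0,"dy": 0.015,"dz": 0.0,"wx": 0.0,"wy": 0.0,"wz": 0.0,"jaw": 0.0},{"dx": 0.0,"dy": 0.015,"dz": 0.0,"wx": 0.0,"wy": 0.0,"wz": 0.0,"jaw": 0.0},{"dx": 0.0,"dy": 0.015,"dz": 0.0,"wx": 0.0,"wy": 0.0,"wz": 0.0,"jaw": 0.0}])

```text
time: 3.95
position: [0.5463, -0.069, 0.1528]
ee_rot: [[1.0, 0.001, 0.0], [-0.0, -0.0, 1.0], [0.001, -1.0, -0.0]]
ft_force: [-12.8, 0.9, 37.3]
width: 0.0003
```

At the hard stop (37 N, no further travel). Release, rise, and go over the knob with the fingers open.

Request:
play_rows(motion=[{"dx": 0.0,"dy": -0.03,"dz": 0.0,"wx": 0.0,"wy": 0.0,"wz": 0.0,"jaw": 0.0},{"dx": 0.0,"dy": -0.08,"dz": 0.0,"wx": 0.0,"wy": 0.0,"wz": 0.0,"jaw": 0.0},{"dx": 0.0,"dy": -0.11,"dz": 0.0,"wx": 0.0,"wy": 0.0,"wz": 0.0,"jaw": 0.0},{"dx": 0.0,"dy": -0.3,"dz": 0.0,"wx": 0.0,"wy": 0.0,"wz": 0.0,"jaw": 1.0},{"dx": -0.05,"dy": -0.35,"dz": 0.3,"wx": 0.0,"wy": -0.036,"wz": 0.0,"jaw": 1.0},{"dx": -0.1,"dy": -0.35,"dz": 0.6,"wx": 0.0,"wy": -0.072,"wz": 0.0,"jaw": 1.0},{"dx": -0.147,"dy": -0.2,"dz": 0.85,"wx": 0.0,"wy": -0.072,"wz": 0.0,"jaw": 1.0},{"dx": -0.147,"dy": 0.0,"dz": 0.94,"wx": 0.0,"wy": -0.072,"wz": 0.0,"jaw": 1.0},{"dx": -0.147,"dy": 0.0,"dz": 0.94,"wx": 0.0,"wy": -0.072,"wz": 0.0,"jaw": 1.0},{"dx": -0.147,"dy": 0.0,"dz": 0.94,"wx": 0.0,"wy": -0.072,"wz": 0.0,"jaw": 1.0}])

```text
time: 4.95
position: [0.5238, 0.0714, 0.1508]
ee_rot: [[0.997, -0.001, -0.075], [0.075, -0.001, 0.997], [-0.001, -1.0, -0.0]]
ft_force: [0.5, 0.0, 0.1]
width: 0.0532
```

```bash
python3 - <<'E'
from h import *
np.set_printoptions(precision=4,suppress=True)
w=ctrl.snapshot("wrist");save(w,"w1.png")
o=ctrl.get_obs();print(o["position"],o["ee_rot"],o["width"],o["time"],w["fx"]);print(w["world_from_camera"])
for n in("jaw_knob","jaw_index","pointer_tip"):
    for m in ctrl.mark_of("wrist",n)[:2]: print(n,round(m["p"],2),np.round(m["uv"],1),at_depth(w,m["uv"]),at_z(w,m["uv"],.057))
s=ctrl.snapshot("side"); 
for m in ctrl.mark_of("side","nozzle_top"): print(np.round(m["uv"]),at_depth(s,m["uv"]))
E
```

```text
[0.5244 0.0709 0.1515] [[ 0.9972  0.0003 -0.0742]
 [ 0.0742 -0.0004  0.9972]
 [ 0.0003 -1.     -0.0004]] 0.05683388458928566 5.0 429.122192046396
[[ 0.9971  0.0735  0.0172  0.5191]
 [ 0.0755 -0.9676 -0.2408  0.1418]
 [-0.0011  0.2414 -0.9704  0.3304]
 [ 0.      0.      0.      1.    ]]
jaw_knob 0.63 [334.1 262. ] [0.5255 0.0778 0.1152] [0.5273 0.0605 0.057 ]
jaw_index 0.69 [330.1 163.5] [0.5199 0.1222 0.0185] [0.5198 0.1246 0.057 ]
pointer_tip 0.59 [220.7 164.9] [0.4418 0.1153 0.0188] [0.4512 0.1186 0.057 ]
[353. 256.] [ 0.5503 -0.0605  0.1571]
[421. 257.] [ 0.8223  0.0109 -0.0018]
[403. 300.] [ 0.5503 -0.2259  0.1579]
```

View pics/w1.png

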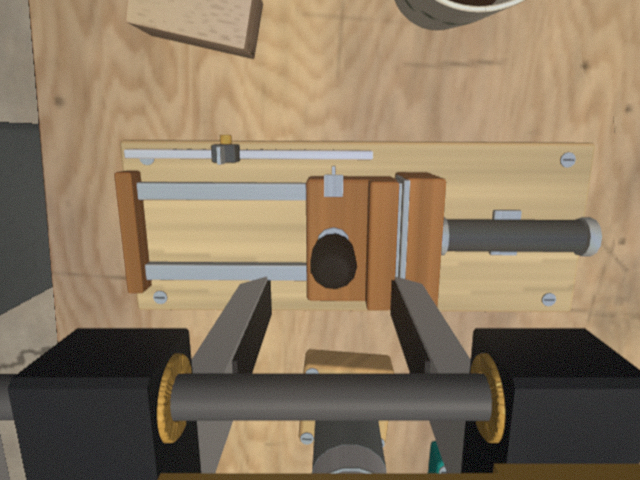

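The wrist view shows, with the fixture level in the image: index blade about (333,172), pointer clip (225,153), knob (333,262), and the fingers straddling the knob. The cap is back up (side depth z 0.157). Descend and grip.

Request:
play_rows(motion=[{"dx": 0.0,"dy": 0.0,"dz": 0.0,"wx": 0.0,"wy": 0.0,"wz": 0.0,"jaw": 1.0},{"dx": 0.0,"dy": 0.0,"dz": 0.0,"wx": 0.0,"wy": 0.0,"wz": 0.0,"jaw": 1.0},{"dx": 0.0,"dy": 0.12,"dz": 0.0,"wx": 0.0,"wy": 0.0,"wz": 0.0,"jaw": 1.0},{"dx": 0.0,"dy": 0.25,"dz": 0.0,"wx": 0.0,"wy": 0.0,"wz": 0.0,"jaw": 1.0},{"dx": 0.0,"dy": 0.36,"dz": 0.0,"wx": 0.0,"wy": 0.0,"wz": 0.0,"jaw": 1.0},{"dx": 0.0,"dy": 0.43,"dz": 0.0,"wx": 0.0,"wy": 0.0,"wz": 0.0,"jaw": 0.6},{"dx": 0.0,"dy": 0.47,"dz": 0.0,"wx": 0.0,"wy": 0.0,"wz": 0.0,"jaw": 0.0},{"dx": 0.0,"dy": 0.47,"dz": 0.0,"wx": 0.0,"wy": 0.0,"wz": 0.0,"jaw": 0.0},{"dx": 0.0,"dy": 0.47,"dz": 0.0,"wx": 0.0,"wy": 0.0,"wz": 0.0,"jaw": 0.0},{"dx": 0.0,"dy": 0.47,"dz": 0.0,"wx": 0.0,"wy": 0.0,"wz": 0.0,"jaw": 0.0},{"dx": 0.0,"dy": 0.47,"dz": 0.0,"wx": 0.0,"wy": 0.0,"wz": 0.0,"jaw": 0.0},{"dx": 0.0,"dy": 0.47,"dz": 0.0,"wx": 0.0,"wy": 0.0,"wz": 0.0,"jaw": 0.0},{"dx": 0.0,"dy": 0.47,"dz": 0.0,"wx": 0.0,"wy": 0.0,"wz": 0.0,"jaw": 0.0},{"dx": 0.0,"dy": 0.47,"dz": 0.0,"wx": 0.0,"wy": 0.0,"wz": 0.0,"jaw": 0.0}], force=40)

```text
time: 6.65
position: [0.5242, 0.072, 0.0803]
ee_rot: [[0.997, 0.001, -0.075], [0.075, 0.0, 0.997], [0.001, -1.0, 0.0]]
ft_force: [1.0, 0.4, -2.8]
width: 0.0256
```

```bash
python3 - <<'E'
from h import *
np.set_printoptions(precision=4,suppress=True)
w=ctrl.snapshot("wrist");save(w,"w2.png")
o=ctrl.get_obs();print(o["position"],o["width"],o["time"],o["ft_force"]);print(w["world_from_camera"])
for n in("jaw_knob","jaw_index","pointer_tip"):
    for m in ctrl.mark_of("wrist",n)[:2]: print(n,round(m["p"],2),np.round(m["uv"],1),at_depth(w,m["uv"]),at_z(w,m["uv"],.057))
E
```

```text
[0.5243 0.0721 0.0803] 0.025020395149216525 6.7 [ 3.983   0.8552 -2.7809]
[[ 0.9971  0.0732  0.0189  0.5192]
 [ 0.0756 -0.9678 -0.2403  0.1424]
 [ 0.0007  0.241  -0.9705  0.26  ]
 [ 0.      0.      0.      1.    ]]
jaw_knob 0.59 [333.9 308.9] [0.525  0.0817 0.115 ] [0.5274 0.0574 0.057 ]
jaw_index 0.89 [330.8 175.9] [0.5211 0.1205 0.0185] [0.5208 0.124  0.057 ]
pointer_tip 0.79 [182.  176.2] [0.4385 0.1142 0.0194] [0.4511 0.1186 0.057 ]
pointer_tip 0.15 [331.4 310.4] [0.5242 0.081  0.115 ] [0.5262 0.0565 0.057 ]
```

View pics/w2.png

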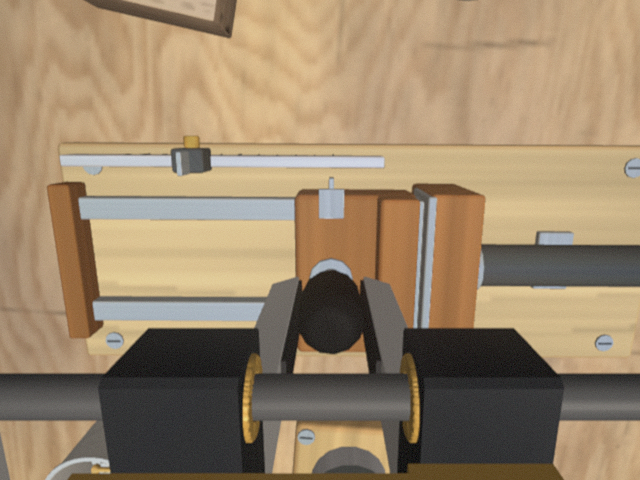

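The knob is gripped (25 mm opening). The index blade is at (331,183) and the pointer blade at about (180,165), so about 70 mm to go. I pull 60 mm, then look again.

Request:
play_rows(motion=[{"dx": -0.04,"dy": 0.0,"dz": 0.0,"wx": 0.0,"wy": 0.0,"wz": 0.0,"jaw": 0.0},{"dx": -0.09,"dy": 0.0,"dz": 0.0,"wx": 0.0,"wy": 0.0,"wz": 0.0,"jaw": 0.0},{"dx": -0.14,"dy": 0.0,"dz": 0.0,"wx": 0.0,"wy": 0.0,"wz": 0.0,"jaw": 0.0},{"dx": -0.19,"dy": 0.0,"dz": 0.0,"wx": 0.0,"wy": 0.0,"wz": 0.0,"jaw": 0.0},{"dx": -0.24,"dy": 0.0,"dz": 0.0,"wx": 0.0,"wy": 0.0,"wz": 0.0,"jaw": 0.0},{"dx": -0.29,"dy": 0.0,"dz": 0.0,"wx": 0.0,"wy": 0.0,"wz": 0.0,"jaw": 0.0},{"dx": -0.34,"dy": 0.0,"dz": 0.0,"wx": 0.0,"wy": 0.0,"wz": 0.0,"jaw": 0.0},{"dx": -0.38,"dy": 0.0,"dz": 0.0,"wx": 0.0,"wy": 0.0,"wz": 0.0,"jaw": 0.0},{"dx": -0.4,"dy": 0.0,"dz": 0.0,"wx": 0.0,"wy": 0.0,"wz": 0.0,"jaw": 0.0},{"dx": -0.4,"dy": 0.0,"dz": 0.0,"wx": 0.0,"wy": 0.0,"wz": 0.0,"jaw": 0.0}], force=50)

```text
time: 7.85
position: [0.4646, 0.0678, 0.0803]
ee_rot: [[0.997, 0.002, -0.076], [0.076, 0.001, 0.997], [0.002, -1.0, 0.0]]
ft_force: [9.3, 2.9, -9.7]
width: 0.0253
```

```bash
python3 - <<'E'
from h import *
np.set_printoptions(precision=4,suppress=True)
w=ctrl.snapshot("wrist");save(w,"w3.png",(240,120,440,250),4)
o=ctrl.get_obs();print(o["position"],o["width"],o["time"],o["ft_force"])
for n in("jaw_knob","jaw_index","pointer_tip"):
    for m in ctrl.mark_of("wrist",n)[:2]: print(n,round(m["p"],2),np.round(m["uv"],1),at_z(w,m["uv"],.057))
E
```

```text
[0.4648 0.0679 0.0803] 0.024578458294329825 7.9 [ 9.4235  2.0371 -8.5448]
jaw_knob 0.83 [330.9 308.6] [0.4663 0.0533 0.057 ]
jaw_index 0.76 [331.3 179.8] [0.4616 0.118  0.057 ]
pointer_tip 0.74 [313.  175.9] [0.4529 0.1192 0.057 ]
```

View pics/w3.png

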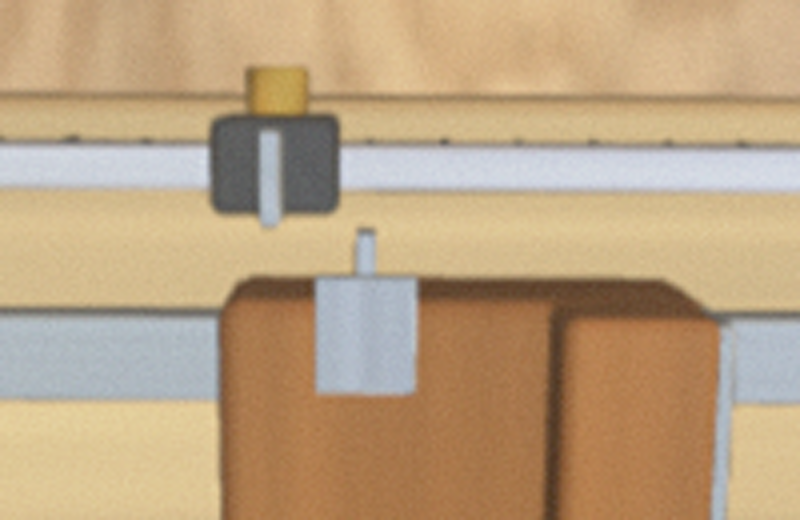

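In the crop (4x, offset 240,120) the index blade is at crop x 366 and the pointer blade at 270, level with each other. That is 24 px, about 11.5 mm. The network's marks say about 9 mm, so I move 11 mm and re-check.

Request:
play_rows(motion=[{"dx": -0.03,"dy": 0.0,"dz": 0.0,"wx": 0.0,"wy": 0.0,"wz": 0.0,"jaw": 0.0},{"dx": -0.06,"dy": 0.0,"dz": 0.0,"wx": 0.0,"wy": 0.0,"wz": 0.0,"jaw": 0.0},{"dx": -0.073,"dy": 0.0,"dz": 0.0,"wx": 0.0,"wy": 0.0,"wz": 0.0,"jaw": 0.0},{"dx": -0.073,"dy": 0.0,"dz": 0.0,"wx": 0.0,"wy": 0.0,"wz": 0.0,"jaw": 0.0},{"dx": -0.073,"dy": 0.0,"dz": 0.0,"wx": 0.0,"wy": 0.0,"wz": 0.0,"jaw": 0.0}])

```text
time: 8.55
position: [0.4541, 0.0671, 0.0803]
ee_rot: [[0.997, 0.002, -0.076], [0.076, 0.001, 0.997], [0.002, -1.0, 0.001]]
ft_force: [10.1, 3.4, -10.4]
width: 0.0248
```

```bash
python3 - <<'E'
from h import *
np.set_printoptions(precision=4,suppress=True)
w=ctrl.snapshot("wrist");save(w,"w4.png",(240,120,440,250),4)
o=ctrl.get_obs();print(o["position"],o["width"],o["time"],o["ft_force"])
for n in("jaw_index","pointer_tip"):
    for m in ctrl.mark_of("wrist",n)[:2]: print(n,round(m["p"],2),np.round(m["uv"],1),at_z(w,m["uv"],.057))
E
```

```text
[0.4541 0.0671 0.0803] 0.024916242942392405 8.6 [  9.6404   3.0401 -10.0319]
jaw_index 0.93 [329.7 176.5] [0.4502 0.1188 0.057 ]
pointer_tip 0.68 [335.1 308.8] [0.458  0.0526 0.057 ]
pointer_tip 0.56 [329.1 176.9] [0.45   0.1186 0.057 ]
```

View pics/w4.png

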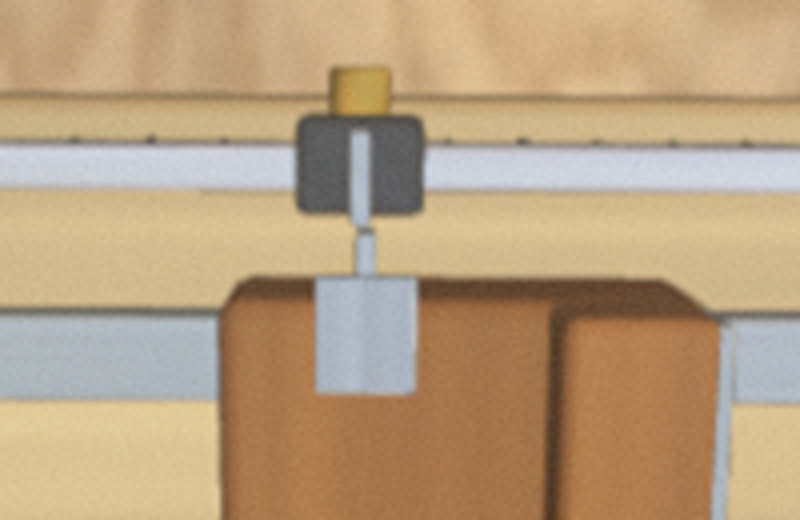

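The blades now meet end to end in the crop, pointer x about 361 and index about 366, which is roughly 0.7 mm apart. I hold still for a moment, then hand in.

Request:
play_rows(motion=[{"dx": -0.003,"dy": 0.0,"dz": 0.0,"wx": 0.0,"wy": 0.0,"wz": 0.0,"jaw": 0.0},{"dx": -0.003,"dy": 0.0,"dz": 0.0,"wx": 0.0,"wy": 0.0,"wz": 0.0,"jaw": 0.0},{"dx": -0.003,"dy": 0.0,"dz": 0.0,"wx": 0.0,"wy": 0.0,"wz": 0.0,"jaw": 0.0},{"dx": -0.003,"dy": 0.0,"dz": 0.0,"wx": 0.0,"wy": 0.0,"wz": 0.0,"jaw": 0.0},{"dx": -0.003,"dy": 0.0,"dz": 0.0,"wx": 0.0,"wy": 0.0,"wz": 0.0,"jaw": 0.0}])

```text
time: 9.2
position: [0.4538, 0.0671, 0.0803]
ee_rot: [[0.997, 0.002, -0.076], [0.076, 0.001, 0.997], [0.002, -1.0, 0.001]]
ft_force: [11.2, 2.2, -10.1]
width: 0.0251
```

```bash
python3 - <<'E'
from h import *
w=ctrl.snapshot("wrist")
for n in("jaw_index","pointer_tip"):
    print(n,[(round(m["p"],2),np.round(m["uv"],1)) for m in ctrl.mark_of("wrist",n)[:2]])
o=ctrl.get_obs();print(o["position"],o["width"],o["time"],abs(o["joint_vel"]).max() if hasattr(o["joint_vel"],"max") else o["joint_vel"])
print(ctrl.finish_job())
E
```

```text
jaw_index [(0.76, array([330.8, 176.3]))]
pointer_tip [(0.83, array([334.4, 180.3]))]
[0.45374716 0.06709612 0.08033939] 0.02491150679273951 9.35 0.0024040254261304015
the job is handed in; nothing more can be done
None
```

I pressed the nozzle cap of the grey-banded can down to its hard stop (37 N on the wrist, tip at z 0.153) with the jaw closed, then let it spring back up. Afterwards I gripped the knob with 50 N, pulled the jaw about 71 mm open, and handed the job in at 9.35 s while still holding it.

**Last checks:**
- **Alignment:** the close crop showed the index and pointer blades about 0.7 mm apart. The network's marks differed by about 3.6 px (1.8 mm) in the final picture, and both figures are within the 5 mm allowed.
- **Hold:** the arm was at rest with the knob between the fingers (25 mm opening).
- **Nozzle cap:** the side camera put it back up at z 0.157 after the release. I did not look at it again before handing in.
- **Disagreement:** at the 60 mm mark the network's estimate of the remaining pull was about 9 mm and my reading of the crop was about 11.5 mm. I followed the crop, and the next picture confirmed it.
- **Not measured at the end:** I did not re-measure the mug, screw tin, offcut or pointer. I planned the moves to keep clear of all of them.

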